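Set the swivel mirror so the inspection camera sees the gauge collar

TASK

Slide the round setting gauge across the deck, never lifting or tipping it, until its foot stands wholly inside the ring drawn on the deck. Then turn the swivel mirror by its T-handle until the inspection camera, looking into the mirror, sees the gauge's dark collar in the middle of its picture. Finish while still holding the handle with the mirror steady at that angle, since it springs back when let go; leave all the other things on the deck where they are.

Things in the scene. Friction and masses are not known exactly. Their poses are not given: they have to be found in the camera images.
- collar (a point): Centre of the collar of the setting gauge, 55 mm above the gauge's underside, on its vertical axis. The gauge is a loose round aluminium piece of about 0.4 kg standing on the deck: foot 70 mm in diameter and 25 mm high, thin post 24 mm in diameter above it, then the dark collar (the marker), 40 mm in diameter, from 41 to 69 mm up; overall height 73 mm. It is the same from all sides.
- spot_center (a point): Centre, at deck height, of the dark ring drawn flat on the deck (nothing to bump into), 100 mm inner diameter, 4 mm line. The gauge belongs wholly inside it.
- pivot (a point): Point on the mirror's vertical pivot axis at the height of the mirror's middle, 55 mm above the deck, on the fixed foot rail (360 x 60 x 6 mm) that also carries the camera. Its x axis points level from the mirror to the camera lens, z up. The mirror's reflecting face (64 mm wide, 56 mm high, upright, black frame behind, top of the frame 87 mm above the deck) passes through this axis.
- lens (a point): Front of the inspection camera's lens, 200 mm from the pivot along the pivot's x axis, 55 mm above the deck. The camera (black box about 70 x 46 x 46 mm, top 78 mm above the deck) is fixed and looks level at the pivot; lens, mirror middle and collar are all at the same height.
- mirror (a joint): Swivel angle of the mirror in rad, 0 to 1.5, growing clockwise seen from above. At 0 its face looks straight at the camera (its normal is the pivot's x axis); at angle a the normal has turned a clockwise, so the camera's line of sight leaves the mirror turned 2a clockwise from the pivot's x axis. At the start it rests at 0; a light spring (0.015 N m at 0, growing by 0.06 N m per rad) always turns it back to 0.
- handle_grip (a point): Centre of the T-handle of the mirror (one piece with the mirror, turns with it): an upright aluminium bar centred over the pivot axis, 60 mm long along the mirror's face (this point's y axis), 12 mm thick (its x axis, the mirror's normal), from 104 to 130 mm above the deck; this centre is 117 mm above the deck.
- sight (a point): Not a visible thing: a frame on the pivot axis at mirror height whose x axis is the camera's line of sight after reflection in the mirror (level), z up. When the collar lies on this x axis, it stands in the middle of the camera's picture.
- flask: Bystander, to be left alone: small amber bottle, 48 mm diameter, 95 mm tall; origin at the centre of its underside.
- jar: Bystander, to be left alone: glass jar, 64 mm diameter, 75 mm tall; origin at the centre of its underside.
- fitting: Bystander, to be left alone: brass hose fitting, 28 mm diameter, 28 mm tall; origin at the centre of its underside.
- cap: Bystander, to be left alone: white bottle cap, 36 mm diameter, 18 mm tall; origin at the centre of its underside.
- wrench: Bystander, to be left alone: steel wrench lying flat, 150 mm long; origin at the underside of its middle.
- nozzle: Bystander, to be left alone: pointed steel nozzle, 36 mm diameter, 65 mm tall; origin at the centre of its underside.
- collet: Bystander, to be left alone: dark steel ring, 44 mm diameter, 20 mm tall; origin at the centre of its underside.
There are look-alikes about, which are no part of the job. What is shaped like the part that bears collar but blue or green is not meant.

How it is judged (in metres and radians):
On the way, in this order (a step that is already met when the one before it is completed fails the run):
1. the gauge stands wholly inside the ring (horizontal distance between collar and spot_center below 0.015 m and height (world z) of collar below 0.059 m), for 0.2 s.
2. the mirror, held by its handle, shows the collar to the camera (horizontal distance between collar and spot_center below 0.015 m and contact force between the fingers and mirror_c0 above 0.3 N and y of collar in the frame of sight between -0.02 and 0.02 m and x of collar in the frame of sight above 0.05 m and velocity of joint mirror between -0.1 and 0.1 rad/s), for 0.3 s.
At the end, for the whole second after the job is handed in: The gauge stands upright inside the ring (its axis within 15 mm of the ring's centre); the camera's reflected line of sight passes within 20 mm of the collar's axis, i.e. falls on the 40 mm collar; the mirror is steady (under 0.1 rad/s) and the fingers still bear on its handle (over 0.3 N) (all of step 2 and height (world z) of collar below 0.059 m and angle between collar's own z axis and vertical below 0.1 rad); the arm keeps its last pose, push and grip.
It fails at once if the gauge is lifted more than 10 mm (height (world z) of collar above 0.065 m).
It fails at once if the gauge is tipped over 0.3 rad (angle between collar's own z axis and vertical above 0.3 rad).
It fails at once if a bystander is moved more than 30 mm (distance of any of flask, jar, fitting, cap, wrench, nozzle, collet from where it was at the start of the episode above 0.03 m).
It also fails if it takes over 51 s, if anything falls off the work surface, if the arm or the gripper's body presses on something with over 40 N, if the wrist force passes 120 N, or if a joint passes its speed limit or range.

ROBOT

A 6-joint arm with a two-finger parallel gripper is mounted at the origin on the work surface. World frame = base frame: x ahead of the robot, y to its left, z up, the work surface at z = 0. Lengths are in m, angles in degrees, forces in N, time in s.
With the tool pointing down it reaches from about 0.25 to 0.725 m from the base axis. Payload 9.7 kg.
Tool frame: the origin (TCP) lies at the very end of the fingers, on their centre line; the grasp point (between the pads) lies 19 mm behind it; z points along the fingers, y is the direction in which the jaws open and shut (so a half turn about z gives the same grasp; the last joint's range is limited). The gripper opens to 85 mm and grips with 20 to 120 N. Pads are 22 mm wide; open, the fingers measure 114 mm over their backs; the gripper's body (76 mm by 85 mm) begins 54 mm behind the grasp point. The pads swing forward as they close: fully open they stand 13 mm farther back than shut.
Start: joints at [-72.938, 4.979, 10.078, 95.1, 0, 90], TCP at [0.161, -0.526, 0.231] pointing down, gripper open.
Joint ranges: [-179.16, 179.16], [-48.56, 103.87], [-65.8, 70.77], [-126.05, 130.52], [-82.76, 87.17], [-180, 180]. Speed limits (degrees/s): [127.2, 127.2, 147.25, 180, 180, 180].

INTERFACE

Orientations are given as [roll, pitch, yaw] about the fixed x, y, z axes, in that order (R = Rz(yaw) Ry(pitch) Rx(roll)).
In Python, from workcell import bot gives the robot as it stands. The module is installed in compiled form; this text tells all that it offers.
- The arm moves only by the tool arm_command, never from a script. Its argument "increments" is a list of rows, each a list of 7 numbers: the gripper command: -1 is fully open, 1 is shut, values between are in proportion, then the shift along the tool's x, y, z in cm, then the turn, a rotation vector about the tool's x, y, z in degrees. In form: [[gripper, x, y, z, rx, ry, rz], ...]. A call has 1 to 10 rows; each row shifts and turns the commanded pose from where the row before left it, along the tool's axes as they then stand; what a row does not reach is not made up. A row lasts 1/8 s, in which the tool goes at most 62.5 mm and 10.7 degrees, less where a joint would pass 70% of its speed; a pose out of reach is approached as far as the arm can. A call is refused whole if a number of a shift passes 6.25 or a number of a turn 10.7, either way. A call with a gripper value outside its range is refused whole. The fingers move at their own pace and stop on an object; "grip_force" is the grip in N (left out, the last holds). Time passes only in rows, so rows that do not move let the fingers close. It gives the time, the measured TCP pose, the force and the opening at its end, in the units of the state.
- bot.get_obs(): the state, without advancing time (a new reading comes with each control period).
- bot.camera(name): name is "scene" or "top"; returns a dict with "color" (480x640x3 uint8, red, green, blue), "fx", "fy", "cx", "cy" (pixels), "k1" (the pictures are not rectified: a ray, as slopes to the right and down, at radius r is drawn at 1 + k1 r^2 times it, then the intrinsics apply), "origin" and "attitude" of the camera in the world. Camera axes: x right, y up, looking along -z (the intrinsics and any distortion apply to the point x, -y, -z); pixel columns grow to the right and rows downward; lengths in m; the calibration is good to about 2 mm. A picture is of the moment at which its call begins. There is no depth.
- bot.job_done(): hands the job in, once; it reports no verdict.
The state is a dict: "time": time; "q": joint angles; "qd": joint speeds; "joint_efforts": joint torques, N m; "ee_pos": TCP position; "tcp_rot": TCP orientation; "wrist_force": force on the tool from outside, world axes, zero at the start; "torque": the same for the moment, N m; "opening": finger opening in m.
Only numpy, scipy, OpenCV 4.12 (cv2) and the standard library are available. Lean on these libraries where they do the work, as an engineer would, in place of code of your own. Each camera call takes 0.05 s, during which the arm holds its last target. There are 200 camera calls.

## Working session

There is one attempt and no reset: what is moved stays moved. The work goes in short steps, Python scripts to look and compute and a tool call to move; the robot and the scene stay as the last step left them, time stands still between calls to the robot, and variables do not carry over. Pictures are saved under pics/ and viewed, about 8 in all and at most 12, crops included, and the job is handed in when it is done.

Besides the shell and the picture viewer there is one more tool, called as name([rows], argument=value, ...), one row to a line, values as JSON. arm_command: Moves the arm, as the interface text tells. Its arguments: {"type":"object","properties":{"increments":{"type":"array"},"grip_force":{"type":"number"}},"required":["increments"]}

```bash
mkdir -p pics; cat > h.py <<'E'
import numpy as np, cv2
from workcell import bot
from scipy.spatial.transform import Rotation as R
def att(c):
    a=np.array(c["attitude"],float)
    return a if a.shape==(3,3) else (R.from_euler('xyz',a,degrees=True).as_matrix() if a.size==3 else R.from_quat(a).as_matrix())
def ray(c,u,v):
    K=np.array([[c["fx"],0,c["cx"]],[0,c["fy"],c["cy"]],[0,0,1.]])
    p=cv2.undistortPoints(np.array([[[u,v]]],float),K,np.array([c["k1"],0,0,0,0.]))[0,0]
    return np.array(c["origin"]),att(c)@np.array([p[0],-p[1],-1])
def onz(c,u,v,z):
    o,d=ray(c,u,v); return o+d*(z-o[2])/d[2]
def proj(c,P):
    p=att(c).T@(np.array(P)-np.array(c["origin"])); x,y=p[0]/-p[2],-p[1]/-p[2]
    s=1+c["k1"]*(x*x+y*y); return c["fx"]*x*s+c["cx"],c["fy"]*y*s+c["cy"]
def save(n,im): cv2.imwrite("pics/"+n,cv2.cvtColor(im,cv2.COLOR_RGB2BGR))
E
python3 - <<'E'
from h import *
for n in("top","scene"):
    c=bot.camera(n); save(n+"1.png",c["color"]); print({k:v for k,v in c.items() if k!="color"})
print(bot.get_obs())
E
```

```text
{'fx': 554.142731762216, 'fy': 554.142731762216, 'cx': 318.48914542483186, 'cy': 239.57426518978284, 'k1': -0.11741652971289046, 'origin': array([ 0.33541581, -0.01981309,  1.42040426]), 'attitude': array([  9.62213394,  -0.61805404, -89.02614558])}
{'fx': 475.23798907317064, 'fy': 475.23798907317064, 'cx': 314.5146415425531, 'cy': 236.66328182343963, 'k1': 0.01730966202878759, 'origin': array([ 1.23462292, -0.02458878,  0.83830771]), 'attitude': array([43.88727193, -0.27672596, 89.88805894])}
{'time': 0.1, 'q': array([-7.29369314e+01,  5.00946609e+00,  1.00392571e+01,  9.51003937e+01,
       -1.01963401e-03,  9.00018129e+01]), 'qd': array([-0.0186843 , -0.00449518,  0.16539263,  0.01914322, -0.06067884,
       -0.06831986]), 'joint_efforts': array([ 1.70621977e-03, -5.21564519e+01,  4.65654302e+01,  1.59574079e-02,
        1.95761927e-04, -1.47291433e-05]), 'ee_pos': array([ 0.16131727, -0.52559243,  0.23064177]), 'tcp_rot': array([-1.79929397e+02,  1.02186717e-03,  1.70612570e+01]), 'wrist_force': array([-0.05073874, -0.02344734,  0.54321529]), 'torque': array([-0.00688882,  0.00034887,  0.00448216]), 'opening': 0.0854635176960885}
```

View pics/top1.png

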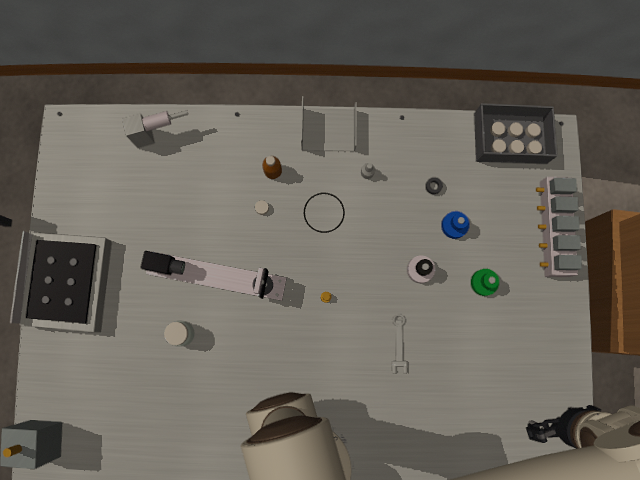

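View pics/scene1.png

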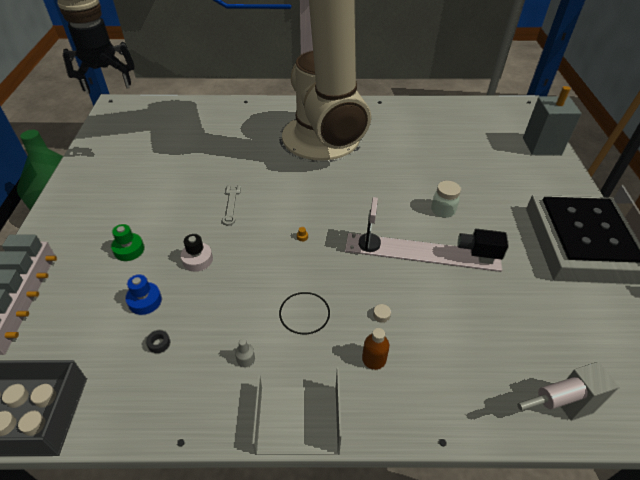

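Top view: the candidates are aluminium with a dark collar (422,269), blue (455,225) and green (486,283). The aluminium one fits the description. The ring is at (324,212), the mirror handle near (264,283) and the camera at (157,262). I'll measure these and confirm in one enlarged crop.

```bash
python3 - <<'E'
from h import *
t=bot.camera("top"); s=bot.camera("scene")
def blob(c,box,f,nm):
    x0,y0,x1,y1=box; im=c["color"][y0:y1,x0:x1].astype(int); m=f(im).astype(np.uint8)
    n,l,st,ce=cv2.connectedComponentsWithStats(m); i=1+np.argmax(st[1:,4]); print(nm,ce[i]+[x0,y0],st[i]+[x0,y0,0,0,0]); 
    return (l==i),ce[i]+[x0,y0],st[i]+[x0,y0,0,0,0]
dark=lambda i:i.max(2)<75
for c,box,n in((t,(295,185,352,240),"ringT"),(s,(270,285,340,340),"ringS")):
    m,ce,st=blob(c,box,dark,n)
    p=np.argwhere(m)[:,::-1]+[box[0],box[1]]
    w=np.array([onz(c,u,v,0)[:2] for u,v in p])
    A=np.c_[2*w,np.ones(len(w))]; k=np.linalg.lstsq(A,(w**2).sum(1),rcond=None)[0]
    print(n,k[:2],np.sqrt(k[2]+k[:2]@k[:2]))
m,ce,st=blob(t,(405,250,440,290),lambda i:i.max(2)<70,"collT")
print("collar top", onz(t,ce[0],ce[1],.062))
m,ce,st=blob(s,(175,225,220,275),lambda i:i.max(2)<70,"collS"); print(onz(s,ce[0],ce[1],.058))
def big(c,b,k): return cv2.resize(c["color"][b[1]:b[3],b[0]:b[2]],None,fx=k,fy=k,interpolation=cv2.INTER_CUBIC)
a=np.vstack([big(t,(130,240,310,310),4),])
b=np.hstack([big(t,(395,240,455,295),4),big(s,(335,190,455,275),4)[:220*2,:480]][1:]) 
C=np.zeros((600,720,3),np.uint8); C[:280]=a
x=big(t,(395,240,455,295),4); C[280:500,:240]=x
x=big(s,(335,190,455,270),4); C[280:600,240:720]=x
save("crop1.png",C)
E
```

```text
ringT [323.96296296 212.90740741] [304 193  41  40 162]
ringT [ 0.64979104 -0.04331356] 0.051984342868162156
ringS [304.40684411 313.11026616] [279 292  51  43 263]
ringS [ 0.65057181 -0.04154266] 0.05203326082370253
collT [423.68131868 267.32417582] [416 259  17  17 182]
collar top [ 0.50101136 -0.29278394  0.062     ]
collS [193.10702341 245.        ] [184 234  19  23 299]
[ 0.51062402 -0.29065809  0.058     ]
```

View pics/crop1.png

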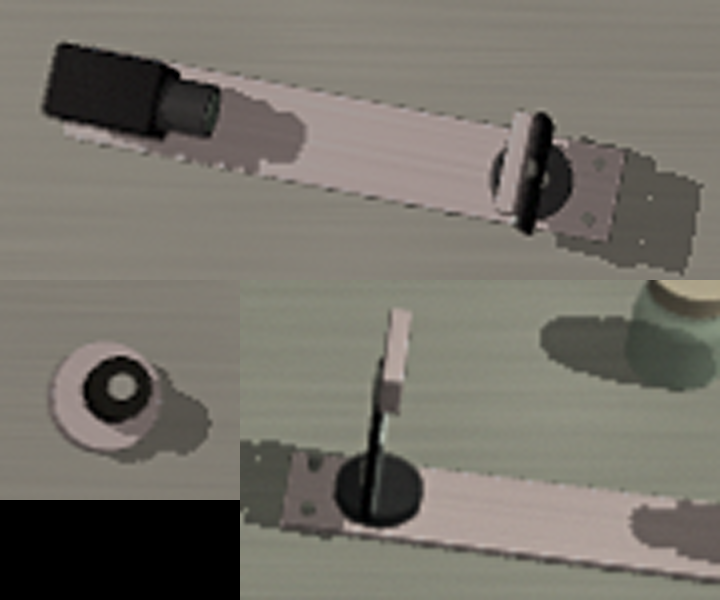

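```bash
python3 - <<'E'
from h import *
t=bot.camera("top"); s=bot.camera("scene")
def tri(a,b):
    (o1,d1),(o2,d2)=ray(t,*a),ray(s,*b); k=np.linalg.lstsq(np.c_[d1,-d2],o2-o1,rcond=None)[0]
    return (o1+d1*k[0]+o2+d2*k[1])/2, np.linalg.norm(o1+d1*k[0]-o2-d2*k[1])
print("handle tri",tri((258.7,280.3),(374.7,207)))
print("handle z.13",onz(t,258.7,280.3,.13),onz(s,374.7,207,.13))
E1=[onz(t,*p,.006) for p in((180,256.5),(287,277.5))];E2=[onz(t,*p,.006) for p in((167.5,278),(283,300))]
for a,b in(E1,E2): d=(a-b)[:2]; print("rail",a[:2],b[:2],np.degrees(np.arctan2(d[1],d[0])))
print("rail end mid",(E1[1]+E2[1])/2)
print("camera top corners mid z.078",onz(t,*(157,262),.078))
print("handle ends",[onz(t,130+a/4,240+b/4,.13)[:2] for a,b in((521,113),(504,213))])
print("foot",onz(t,421.2,268.7,.022))
print("collar T.060/.069",onz(t,423.7,267.3,.060),onz(t,424.3,267,.069), "S knob top",onz(s,193,236,.073), tri((423.7,267.3),(193.1,245)))
# light foot mask in scene/top
for c,b in((t,(405,250,440,290)),(s,(175,232,220,275))):
    im=c["color"][b[1]:b[3],b[0]:b[2]].astype(int); print(np.median(im[-3:].reshape(-1,3),0))
    m=((im[...,0]-im[...,1])>5).astype(np.uint8); n,l,st,ce=cv2.connectedComponentsWithStats(m);i=1+np.argmax(st[1:,4]);print(st[i]+[b[0],b[1],0,0,0])
for nm,p,z in(("flask",(271,167),.05),("jar",(176,333),.075),("fit",(326,297),.02),("cap",(262,207),.018),("nozzle",(368,171),.03),("collet",(434,186),.02),("w1",(400,318),0),("w2",(400,370),0),("blue",(456,225),.03),("green",(485,282),.03)): print(nm,onz(t,*p,z)[:2].round(3))
E
```

```text
handle tri (array([0.45612276, 0.11121575, 0.12420362]), np.float64(0.005413373879990457))
handle z.13 [0.45534208 0.10793072 0.13      ] [0.46234665 0.11282954 0.13      ]
rail [0.52427396 0.32662932] [0.47546345 0.04793842] 80.06585433439662
rail [0.46776536 0.3561127 ] [0.41779215 0.05666373] 80.52556771835772
rail end mid [0.4466278  0.05230107 0.006     ]
camera top corners mid z.078 [0.49985265 0.36552066 0.078     ]
handle ends [array([0.48371027, 0.10524162]), array([0.42499694, 0.11322917])]
foot [ 0.50224838 -0.29437511  0.022     ]
collar T.060/.069 [ 0.50131642 -0.29323353  0.06      ] [ 0.50098864 -0.29293158  0.069     ] S knob top [ 0.49715477 -0.2905681   0.073     ] (array([ 0.50249041, -0.29452632,  0.04929425]), np.float64(0.0016985751338627125))
[130. 125. 115.]
[406 255  30  28 433]
[130. 131. 117.]
[181 243  32  28 535]
flask [0.755 0.095]
jar [0.329 0.31 ]
fit [ 0.427 -0.052]
cap [0.656 0.117]
nozzle [ 0.755 -0.157]
collet [ 0.722 -0.332]
w1 [ 0.377 -0.243]
w2 [ 0.246 -0.243]
blue [ 0.616 -0.385]
green [ 0.47  -0.457]
```

Views so far: the crop confirms the aluminium gauge with the dark collar, at about (0.502,-0.293). The ring is at (0.650,-0.0425), the pivot at about (0.456,0.109), and the rail yaw is about 80.3°. Next I turn the jaws along the slide direction (yaw -30.6) and go above the gauge.

arm_command([
  [-1,0,0,0,0,0,9.5],
  [-1,0,0,0,0,0,9.5],
  [-1,0,0,0,0,0,9.5],
  [-1,0,0,0,0,0,9.5],
  [-1,0,0,0,0,0,9.6],
], grip_force=20)

```text
time: 0.92
ee_pos: [0.1614, -0.5258, 0.2312]
tcp_rot: [-180.0, 0.0, -30.9]
wrist_force: [-0.1, -0.2, -0.3]
opening: 0.0854
```

arm_command([
  [-1,1.75,-3.73,0,0,0,0],
  [-1,1.75,-3.73,0,0,0,0],
  [-1,1.75,-3.73,0,0,0,0],
  [-1,1.75,-3.73,0,0,0,0],
  [-1,1.75,-3.73,0,0,0,0],
  [-1,1.75,-3.73,0,0,0,0],
  [-1,1.75,-3.73,0,0,0,0],
  [-1,1.75,-3.73,0,0,0,0],
  [-1,1.75,-3.73,0,0,0,0],
  [-1,1.75,-3.73,0,0,0,0],
])

```text
time: 2.17
ee_pos: [0.502, -0.2936, 0.2313]
tcp_rot: [-179.9, -0.0, -30.3]
wrist_force: [0.1, -0.3, -0.1]
opening: 0.0851
```

```bash
python3 -c "
from h import *
o=bot.get_obs();print(o['time'],o['q'],o['ee_pos'],o['tcp_rot'])"
```

```text
2.175 [-3.03421867e+01  9.41037300e+00  1.49604196e+01  9.55486847e+01
  5.35778872e-02  1.80006596e+02] [ 0.50204769 -0.29356027  0.23125326] [-1.79946422e+02 -1.35577577e-03 -3.03487830e+01]
```

Joint 6 is at its limit here and would pass it during the slide, so I flip the wrist half a turn.

arm_command([
  [-1,0,0,0,0,0,-10.5],
  [-1,0,0,0,0,0,-10.5],
  [-1,0,0,0,0,0,-10.5],
  [-1,0,0,0,0,0,-10.5],
  [-1,0,0,0,0,0,-10.5],
  [-1,0,0,0,0,0,-10.5],
  [-1,0,0,0,0,0,-10.5],
  [-1,0,0,0,0,0,-10.5],
  [-1,0,0,0,0,0,-10.5],
])

```text
time: 3.3
ee_pos: [0.501, -0.2945, 0.2312]
tcp_rot: [-180.0, -0.1, 64.4]
wrist_force: [0.4, -0.7, 0.7]
opening: 0.0852
```

arm_command([
  [-1,0,0,0,0,0,-10.5],
  [-1,0,0,0,0,0,-10.5],
  [-1,0,0,0,0,0,-10.5],
  [-1,0,0,0,0,0,-10.5],
  [-1,0,0,0,0,0,-10.5],
  [-1,0,0,0,0,0,-10.5],
  [-1,0,0,0,0,0,-10.5],
  [-1,0,0,0,0,0,-10.5],
])

```text
time: 4.3
ee_pos: [0.501, -0.2945, 0.2312]
tcp_rot: [179.9, -0.0, 148.4]
wrist_force: [-0.8, -0.5, 0.3]
opening: 0.0852
```

arm_command([
  [-1,0,0,3,0,0,0],
  [-1,0,0,3,0,0,0],
  [-1,0,0,3,0,0,0],
  [-1,0,0,3,0,0,0],
  [-1,0,0,0,0,0,0],
  [-1,0,0,0,0,0,0],
])

```text
time: 5.05
ee_pos: [0.5014, -0.2946, 0.1126]
tcp_rot: [179.9, 0.1, 148.1]
wrist_force: [0.0, -0.0, 0.4]
opening: 0.0852
```

```bash
python3 - <<'E'
from h import *
o=bot.get_obs();print(o['time'],o['q'],o['ee_pos'],o['tcp_rot'],o['wrist_force'])
t=bot.camera("top");s=bot.camera("scene")
a=cv2.resize(t["color"][220:320,370:470],None,fx=4,fy=4,interpolation=2)
b=cv2.resize(s["color"][175:275,145:245],None,fx=4,fy=4,interpolation=2)
save("near.png",np.hstack([a,b]))
E
```

```text
5.05 [-3.04663425e+01  8.49840872e+00  8.12700404e-01  8.22490622e+01
  5.58104514e-02  1.45472427e+00] [ 0.50138529 -0.29461984  0.11257961] [1.79942552e+02 6.37916000e-02 1.48078933e+02] [ 3.12169659e-04 -1.78262285e-02  3.55621654e-01]
```

View pics/near.png

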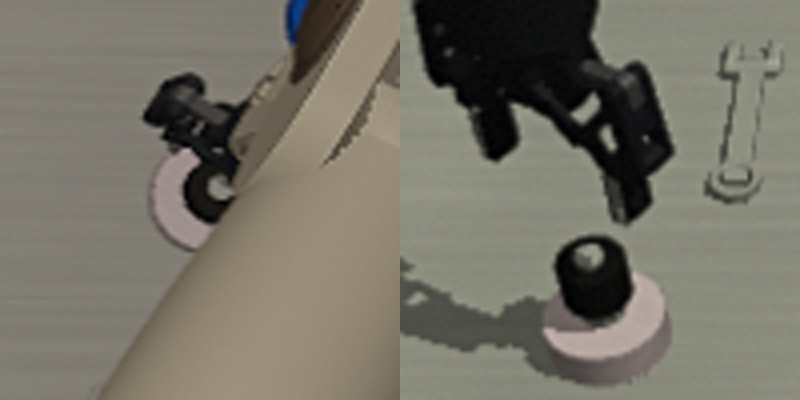

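The gripper straddles the collar in both views, so I descend and close gently.

arm_command([
  [-1,0,0,2.5,0,0,0],
  [-1,0,0,2.5,0,0,0],
  [-1,0,0,1.5,0,0,0],
  [-1,0,0,1.0,0,0,0],
  [-1,0,0,0,0,0,0],
  [-1,0,0,0,0,0,0],
])

```text
time: 5.9
ee_pos: [0.5015, -0.2946, 0.0372]
tcp_rot: [179.9, 0.1, 148.1]
wrist_force: [-0.3, 0.6, 0.4]
opening: 0.0851
```

arm_command([
  [-0.2,0,0,0,0,0,0],
  [0,0,0,0,0,0,0],
  [0.1,0,0,0,0,0,0],
  [0.2,0,0,0,0,0,0],
  [0.3,0,0,0,0,0,0],
  [0.3,0,0,0,0,0,0],
  [0.3,0,0,0,0,0,0],
], grip_force=20)

```text
time: 6.78
ee_pos: [0.5014, -0.2943, 0.0368]
tcp_rot: [179.9, 0.0, 148.1]
wrist_force: [0.9, 1.8, 5.3]
opening: 0.0395
```

```bash
python3 - <<'E'
from h import *
o=bot.get_obs();print(o['time'],o['ee_pos'],o['tcp_rot'],o['wrist_force'],o['opening'])
s=bot.camera("scene")
save("grip.png",cv2.resize(s["color"][195:295,145:265],None,fx=4,fy=4,interpolation=2))
E
```

```text
6.775 [ 0.50137598 -0.29432184  0.0367798 ] [1.79924349e+02 3.92853640e-02 1.48087317e+02] [0.93752869 1.81862185 5.3123382 ] 0.03950213944555105
```

View pics/grip.png

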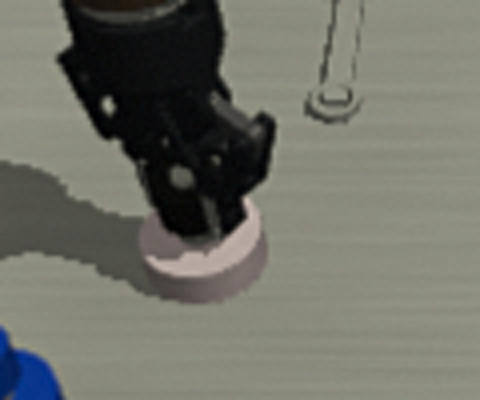

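arm_command([
  [0.3,0.03,0.7,0,0,0,0],
  [0.3,0.03,1.5,0,0,0,0],
  [0.3,0.03,1.5,0,0,0,0],
  [0.3,0.03,1.5,0,0,0,0],
  [0.3,0.03,1.5,0,0,0,0],
  [0.3,0.03,1.5,0,0,0,0],
  [0.3,0.03,1.5,0,0,0,0],
  [0.3,0.03,1.5,0,0,0,0],
  [0.3,0.03,1.5,0,0,0,0],
  [0.3,0.03,1.5,0,0,0,0],
])

```text
time: 8.07
ee_pos: [0.5738, -0.1726, 0.0368]
tcp_rot: [-180.0, 0.0, 148.0]
wrist_force: [-1.8, -5.3, 5.7]
opening: 0.0395
```

arm_command([
  [0.3,0.04,1.5,0,0,0,0],
  [0.3,0.04,1.5,0,0,0,0],
  [0.3,0.04,1.5,0,0,0,0],
  [0.3,0.04,1.5,0,0,0,0],
  [0.3,0.04,1.5,0,0,0,0],
  [0.3,0.04,1.5,0,0,0,0],
  [0.3,0.04,1.5,0,0,0,0],
  [0.3,0.04,1.5,0,0,0,0],
  [0.3,0.04,1.5,0,0,0,0],
  [0.3,0,1.5,0,0,0,0],
])

```text
time: 9.32
ee_pos: [0.6499, -0.0434, 0.0368]
tcp_rot: [-180.0, 0.0, 148.0]
wrist_force: [-3.0, -3.8, 6.5]
opening: 0.0397
```

arm_command([
  [0.3,0,0,0,0,0,0],
  [0.3,0,0,0,0,0,0],
])

```text
time: 9.57
ee_pos: [0.6503, -0.0425, 0.0368]
tcp_rot: [179.9, 0.0, 148.1]
wrist_force: [3.0, 3.4, 3.9]
opening: 0.0392
```

```bash
python3 - <<'E'
from h import *
o=bot.get_obs();print(o['time'],o['q'],o['ee_pos'],o['tcp_rot'],o['wrist_force'],o['opening'])
t=bot.camera("top");s=bot.camera("scene")
a=cv2.resize(t["color"][165:265,274:374],None,fx=4,fy=4,interpolation=2)
b=cv2.resize(s["color"][255:355,255:355],None,fx=4,fy=4,interpolation=2)
save("slid.png",np.hstack([a,b]))
E
```

```text
9.575 [-3.78169442 19.31328209  5.32861738 75.9312671   0.10060973 28.10134249] [ 0.65033186 -0.04248476  0.03681515] [1.79871652e+02 2.67674812e-02 1.48117007e+02] [2.97121931 3.36854109 3.94162903] 0.039188380853714455
```

View pics/slid.png

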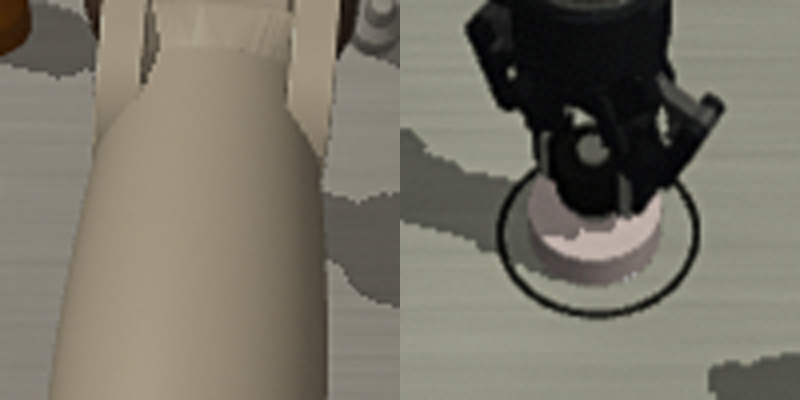

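```bash
python3 - <<'E'
from h import *
s=bot.camera("scene")
p=onz(s,303.6,326.5,0); print(p-[.035,0,0], onz(s,304.4,333.3,0))
im=s["color"][275:335,275:345].astype(int); m=((im[...,0]-im[...,1])>5)&(im.max(2)>85)
y,x=np.nonzero(m); print(x.min()+275,x.max()+275,y.max()+275)
E
```

```text
[ 0.65130481 -0.04205844  0.        ] [ 0.70261535 -0.04019227  0.        ]
287 319 326
```

arm_command([
  [0.05,0,0,0,0,0,0],
  [-0.1,0,0,0,0,0,0],
  [-0.5,0,0,0,0,0,0],
  [-1,0,0,0,0,0,0],
  [-1,0,0,0,0,0,0],
  [-1,0,0,0,0,0,0],
])

```text
time: 10.48
ee_pos: [0.6498, -0.043, 0.0365]
tcp_rot: [180.0, -0.0, 148.1]
wrist_force: [-0.3, 0.9, 0.1]
opening: 0.0855
```

arm_command([
  [-1,0,0,-2,0,0,0],
  [-1,0,0,-3,0,0,0],
  [-1,0,0,-4,0,0,0],
  [-1,0,0,-4,0,0,0],
  [-1,0,0,-2,0,0,0],
  [-1,0,0,0,0,0,0],
])

```text
time: 11.22
ee_pos: [0.6507, -0.0432, 0.1898]
tcp_rot: [179.8, 0.2, 148.1]
wrist_force: [0.8, -0.1, -0.6]
opening: 0.0853
```

arm_command([
  [-1,3.06,0.33,0,0,0,0],
  [-1,3.06,0.33,0,0,0,0],
  [-1,3.06,0.33,0,0,0,0],
  [-1,3.06,0.33,0,0,0,0],
  [-1,3.06,0.33,0,0,0,0],
  [-1,3.06,0.32,0,0,0,0],
  [-1,3.06,0.32,0,0,0,0],
  [-1,3.06,0.32,0,0,0,0],
])

```text
time: 12.22
ee_pos: [0.4546, 0.1089, 0.1858]
tcp_rot: [180.0, -0.0, 148.1]
wrist_force: [0.3, 0.7, 0.1]
opening: 0.0854
```

arm_command([
  [-1,0,0,0,0,0,-7.4],
  [-1,0,0,0,0,0,-7.4],
  [-1,0,0,0,0,0,-7.4],
  [-1,0,0,3,0,0,0],
  [-1,0,0,0,0,0,0],
  [-1,0,0,0,0,0,0],
])

```text
time: 12.98
ee_pos: [0.4557, 0.1084, 0.1571]
tcp_rot: [180.0, 0.0, 170.3]
wrist_force: [-0.6, 0.2, 0.9]
opening: 0.0853
```

```bash
python3 - <<'E'
from h import *
o=bot.get_obs();print(o['time'],o['q'],o['ee_pos'],o['tcp_rot'],o['wrist_force'],o['opening'])
t=bot.camera("top");s=bot.camera("scene")
a=cv2.resize(t["color"][165:305,224:344],None,fx=3.2,fy=3.2,interpolation=2)
b=cv2.resize(s["color"][200:340,290:410],None,fx=3.2,fy=3.2,interpolation=2)
b=cv2.resize(s["color"][160:340,270:424],None,fx=2.5,fy=2.5,interpolation=2)[:448]
save("hnd.png",np.hstack([a[:448],b]))
# foot check
im=s["color"][275:335,275:345].astype(int); m=((im[...,0]-im[...,1])>5)&(im.max(2)>85)
y,x=np.nonzero(m); u=(x.min()+x.max()+1)/2+275;v=y.max()+275.5;print(u,v,onz(s,u,v,0)-[.035,0,0])
E
```

```text
12.975 [ 1.33589722e+01 -7.07763682e+00 -1.00160715e+01  8.70308428e+01
  3.83648696e-02  2.30894525e+01] [0.45571716 0.10841849 0.15705636] [1.79952660e+02 1.32159666e-02 1.70269525e+02] [-0.56624672  0.16187716  0.925044  ] 0.08528368747775576
303.5 325.5 [ 0.64887376 -0.04229998  0.        ]
```

View pics/hnd.png

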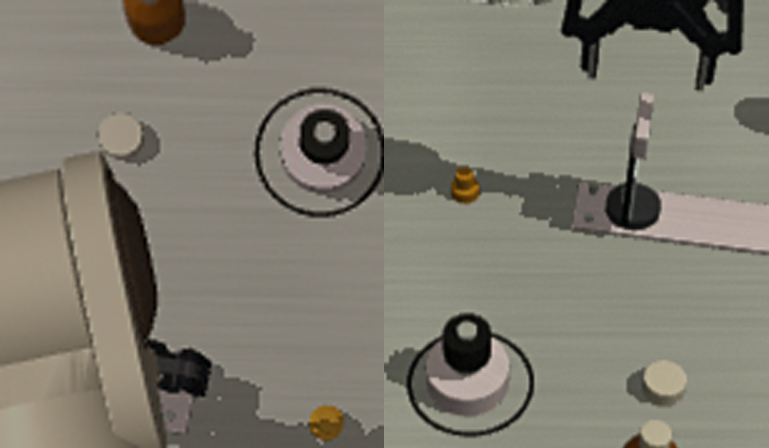

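The gauge stands upright and centred in the ring, and the jaws straddle the handle. I descend and grip.

arm_command([
  [-1,0,0,2,0,0,0],
  [-1,0,0,2,0,0,0],
  [-1,0,0,1.6,0,0,0],
  [-1,0,0,0,0,0,0],
  [0.2,0,0,0,0,0,0],
  [0.5,0,0,0,0,0,0],
  [0.7,0,0,0,0,0,0],
  [0.8,0,0,0,0,0,0],
  [1,0,0,0,0,0,0],
  [1,0,0,0,0,0,0],
], grip_force=20)

```text
time: 14.32
ee_pos: [0.4562, 0.1096, 0.101]
tcp_rot: [179.8, 0.0, 170.3]
wrist_force: [0.2, 7.3, 1.1]
opening: 0.0151
```

arm_command([
  [1,0,0,0,0,0,0],
  [1,0,0,0,0,0,0],
  [1,0,0,0,0,0,0],
])

```text
time: 14.7
ee_pos: [0.4562, 0.1096, 0.101]
tcp_rot: [179.8, 0.0, 170.3]
wrist_force: [0.2, 7.8, 0.7]
opening: 0.015
```

```bash
python3 - <<'E'
from h import *
o=bot.get_obs();print(o['time'],o['q'],o['ee_pos'],o['tcp_rot'],o['wrist_force'],o['torque'],o['opening'])
E
```

```text
14.7 [ 13.41553966  -6.78310827 -15.93715588  80.73000954   0.15637617
  23.08366668] [0.45620283 0.10961327 0.10096604] [1.79810686e+02 4.53486530e-02 1.70331956e+02] [0.20695663 7.84939097 0.68242608] [ 1.08043357 -0.03777436  0.03144425] 0.014979257258729511
```

arm_command([
  [1,0,0.15,0,0,0,0],
  [1,0,0.15,0,0,0,0],
  [1,0,0,0,0,0,0],
  [1,0,0,0,0,0,0],
])

```text
time: 15.2
ee_pos: [0.4563, 0.11, 0.101]
tcp_rot: [-179.9, 0.1, 170.2]
wrist_force: [-1.9, -8.6, 5.9]
opening: 0.0147
```

arm_command([
  [1,0,0,0,0,0,3],
  [1,0,0,0,0,0,3],
  [1,0,0,0,0,0,3],
  [1,0,0,0,0,0,0],
  [1,0,0,0,0,0,0],
])

```text
time: 15.82
ee_pos: [0.4561, 0.1101, 0.101]
tcp_rot: [-179.9, 0.1, 161.2]
wrist_force: [-3.0, -8.3, 6.4]
opening: 0.0148
```

arm_command([
  [1,0,-0.13,0,0,0,0],
  [1,0,0,0,0,0,5],
  [1,0,0,0,0,0,5],
  [1,0,0,0,0,0,5],
  [1,0,0,0,0,0,5],
  [1,0,0,0,0,0,5],
  [1,0,0,0,0,0,0],
])

```text
time: 16.7
ee_pos: [0.4556, 0.1105, 0.1009]
tcp_rot: [179.9, -0.1, 136.2]
wrist_force: [-3.6, 1.5, 5.7]
opening: 0.0141
```

arm_command([
  [1,0,0,0,0,0,5],
  [1,0,0,0,0,0,5],
  [1,0,0,0,0,0,5],
  [1,0,0,0,0,0,5],
  [1,0,0,0,0,0,5],
  [1,0,0,0,0,0,0],
  [1,0,0,0,0,0,0],
])

```text
time: 17.58
ee_pos: [0.4555, 0.1112, 0.101]
tcp_rot: [179.9, -0.2, 111.3]
wrist_force: [-3.6, 6.4, 5.8]
opening: 0.0144
```

```bash
python3 - <<'E'
from h import *
o=bot.get_obs();print(o['time'],o['q'],o['ee_pos'],o['tcp_rot'],o['wrist_force'],o['torque'],o['opening'])
s=bot.camera("scene"); t=cv2.cvtColor(cv2.imread("pics/top1.png"),cv2.COLOR_BGR2RGB)
b=cv2.resize(s["color"][150:290,310:510],None,fx=4,fy=4,interpolation=2)
save("held.png",b)
# rail edge fit, first top picture and current scene picture
def edges(c,im,p,q,nm):
    # p,q: world ends of an edge at z=.006 ; sample across
    p,q=np.array(p),np.array(q); d=(q-p)/np.linalg.norm(q-p); n=np.array([-d[1],d[0]]); W=[]
    g=im.astype(np.float32); g=(g[...,0]-g[...,1])
    for k in np.linspace(0,1,60):
        ws=[p+(q-p)*k+n*e for e in np.arange(-.012,.012,.0005)]
        uv=np.array([proj(c,[*w,.006]) for w in ws],np.float32)
        v=cv2.remap(cv2.GaussianBlur(g,(0,0),.8),uv[:,0][None],uv[:,1][None],1)[0]
        i=np.argmax(abs(np.gradient(v))); W.append(ws[i])
    W=np.array(W,np.float32); l=cv2.fitLine(W,cv2.DIST_HUBER,0,.001,.001).ravel()
    print(nm,np.degrees(np.arctan2(l[1],l[0])),l[2:])
c=bot.camera("top")
u=np.array([np.cos(np.radians(80.3)),np.sin(np.radians(80.3))]);r=np.array([u[1],-u[0]])
o=np.array([.4563,.1095])
for sg in(1,-1):
    edges(c,t,o+u*.05+r*.03*sg,o+u*.13+r*.03*sg,"top %d"%sg)
    edges(s,s["color"],o+u*.03+r*.03*sg,o+u*.13+r*.03*sg,"scene %d"%sg)
E
```

```text
17.575 [ 13.61330183  -6.73343295 -15.89075852  80.81137842   0.17196805
  82.28645664] [0.45553603 0.11119784 0.10097867] [ 1.79945905e+02 -1.66211391e-01  1.11326971e+02] [-3.60158327  6.36394902  5.76835735] [0.79532011 1.11851922 0.10516749] 0.01440459079869321
top 1 80.04098 [0.50051945 0.19310921]
scene 1 80.65208 [0.50186056 0.1784018 ]
top -1 80.33802 [0.44149607 0.19975927]
scene -1 79.749 [0.4410975  0.19119553]
```

View pics/held.png

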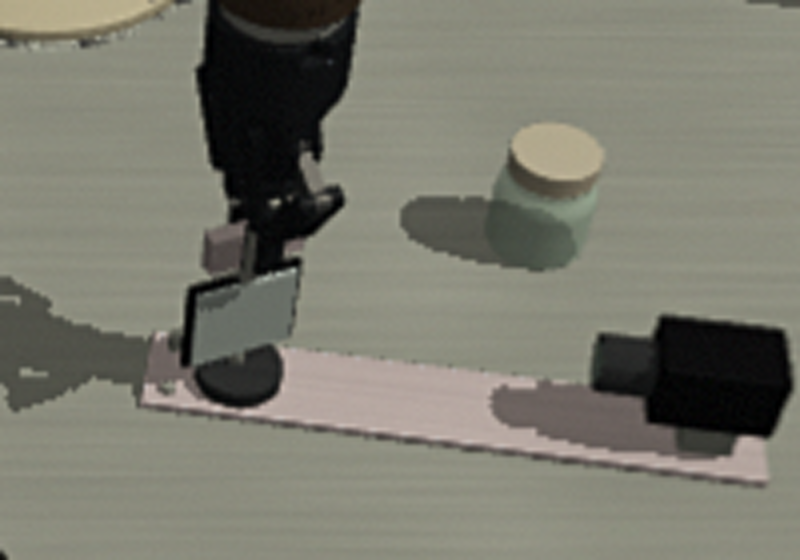

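The mirror has turned with the handle. I'll check its face direction from the top edge of the frame, crop corners (190,292) and (300,260), at z = 0.087.

```bash
python3 - <<'E'
from h import *
s=bot.camera("scene")
f=lambda a,b,z: onz(s,310+a/4,150+b/4,z)[:2]
for (l,r,z) in (((190,292),(300,260),.087),((187,366),(294,333),.027)):
    a,b=f(*l,z),f(*r,z); d=b-a; print(a,b,np.linalg.norm(d),"normal yaw",np.degrees(np.arctan2(d[1],d[0]))-90,"mid",(a+b)/2)
print("disc",f(238,375,.01))
P=np.array([.456,.110]);C=np.array([.6495,-.0425])
for n in(19,21.3,23):
  for ry in (80.2,):
    th=np.radians(2*n-ry); v=C-P; print(n,"y in sight",-np.sin(th)*v[0]+np.cos(th)*v[1])
E
```

```text
[0.46889469 0.07755595] [0.44250828 0.14239325] 0.07000085058640469 normal yaw 22.14452025768793 mid [0.45570148 0.1099746 ]
[0.46971432 0.07994605] [0.44248446 0.14552713] 0.07100945636689783 normal yaw 22.548665647351967 mid [0.45609939 0.11273659]
disc [0.46098225 0.11209104]
19 y in sight 0.017005233100269204
21.3 y in sight -0.0027610813967713227
23 y in sight -0.01736665396248345
```

arm_command([
  [1,0,0,0,0,0,0.8],
  [1,0,0,0,0,0,0],
  [1,0,0,0,0,0,0],
  [1,0,0,0,0,0,0],
  [1,0,0,0,0,0,0],
  [1,0,0,0,0,0,0],
])

```text
time: 18.48
ee_pos: [0.4556, 0.1112, 0.101]
tcp_rot: [179.9, -0.2, 110.5]
wrist_force: [-2.7, 5.7, 5.9]
opening: 0.0148
```

```bash
python3 - <<'E'
from h import *
o=bot.get_obs();print(o['time'],o['ee_pos'],o['tcp_rot'],o['wrist_force'],o['opening'])
s=bot.camera("scene")
b=cv2.resize(s["color"][200:250,345:395],None,fx=12,fy=12,interpolation=2); save("mir.png",b)
t=s["color"]
im=t[275:335,275:345].astype(int); m=((im[...,0]-im[...,1])>5)&(im.max(2)>85)
y,x=np.nonzero(m); print(onz(s,(x.min()+x.max()+1)/2+275,y.max()+275.5,0)-[.035,0,0])
E
```

```text
18.475 [0.45555114 0.11122257 0.10098707] [ 1.79946318e+02 -1.70990086e-01  1.10531094e+02] [-2.70211077  5.66018329  5.89201893] 0.01483309194033045
[ 0.64887376 -0.04229998  0.        ]
```

View pics/mir.png

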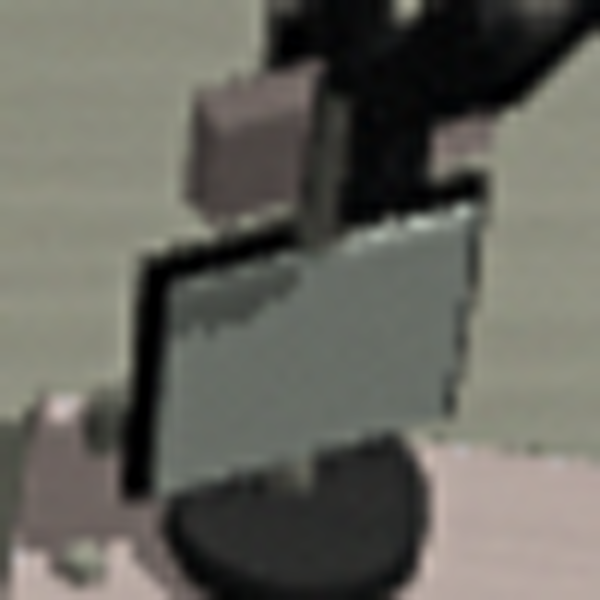

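```bash
python3 - <<'E'
from h import *
s=bot.camera("scene")
f=lambda a,b,z: onz(s,345+a/12-.46,200+b/12-.46,z)[:2]
for (l,r,z) in (((168,288),(472,207),.083),((157,495),(447,413),.027),((145,255),(487,175),.087)):
    a,b=f(*l,z),f(*r,z); d=b-a; print(np.linalg.norm(d),"normal yaw",np.degrees(np.arctan2(d[1],d[0]))-90,(a+b)/2)
E
```

```text
0.06374411164404552 normal yaw 20.464182942217107 [0.45541484 0.11020553]
0.06322819178675686 normal yaw 20.910217183934705 [0.45613245 0.11167714]
0.07052798179708906 normal yaw 18.319097594791828 [0.45066481 0.10950636]
```

The glass edges measure 63 to 64 mm, with the normal at 20.5–20.9°. The gripper says 20.5° and the target is 20.9°. I'm handing in.

```bash
python3 -c "
from h import *
print(bot.job_done()); o=bot.get_obs(); print(o['time'],o['tcp_rot'],o['opening'])"
```

```text
the job is handed in; nothing more can be done
None
the job is handed in; nothing more can be done
```

I slid the aluminium gauge into the ring, turned the mirror by its T-handle, and handed the job in at about 18.5 s while still gripping the handle. The hand-in gave no verdict.

**Gauge:** I gripped it by the collar and slid it along the deck at constant height. The last picture put its foot at (0.649, -0.042), within about 2 mm of the ring centre at (0.650, -0.0425). It was standing upright.

**Mirror:** The face direction measured 20.5–20.9° from the glass edges and 20.5° from the gripper, against a target of 20.9°. That should put the line of sight a few millimetres from the collar's axis, where 20 mm is allowed.

**Checks that disagreed:**
- The outer frame's top edge gave 18.3°. I set this aside because its corners sit on the frame's edge rather than the glass, and the midpoint it gave was also off.
- The fingers read 14.8 mm open on the 12 mm bar. That is unexplained, though the mirror angle agreed with the gripper anyway.
- A sideways force of about 6 N remained on the wrist while holding.

I did not measure the bystanders again at the end. The path kept clear of them and nothing looked moved in the pictures.

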